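# Index the carving turntable

### The arm

A 7-joint arm with a two-finger parallel gripper is mounted at the origin on the work surface. World frame = base frame: x ahead of the robot, y to its left, z up, the work surface at z = 0. Lengths are in mm, angles in rad, forces in N, time in s.
With the tool pointing down it reaches from about 400 to 875 mm from the base axis. Payload 4.4 kg.
Tool frame: the origin (TCP) lies at the very end of the fingers, on their centre line; the grasp point (between the pads) lies 19 mm behind it (ctrl.grip_point_offset is the distance from the TCP to the grasp point, in mm); z points along the fingers, y is the line along which they close (so a half turn about z gives the same grasp; the last joint's range is limited). The gripper opens to 85 mm and grips with 20 to 120 N. Pads are 22 mm wide; open, the fingers measure 114 mm over their backs; the gripper's body (76 mm by 85 mm) begins 54 mm behind the grasp point. The pads swing forward as they close: fully open they stand 13 mm farther back than shut.
Start: joints at [1.272, 0.628, 0.038, 1.517, -0.027, 0.996, -0.02], TCP at [149.985, -632.473, 195.313] pointing down, gripper open.
Joint ranges: [-3.06, 3.06], [-0.37, 2.12], [-1.25, 1.32], [0.18, 2.47], [-1.1, 4.24], [0.23, 1.98], [-2.94, 2.94]. Speed limits (rad/s): [2.57, 2.57, 3.14, 3.14, 3.14, 3.14, 3.14].

### API

Orientations are given as [roll, pitch, yaw] about the fixed x, y, z axes, in that order (R = Rz(yaw) Ry(pitch) Rx(roll)).
In Python, from cell import ctrl gives the robot as it stands.
- The arm moves only by the tool jog_arm, never from a script. Its argument "increments" is one flat list of numbers, 7 for each row, row after row: the finger opening in cm, from 0 to 8.54, then the shift along the tool's x, y, z in cm, then the turn, a rotation vector about the tool's x, y, z in degrees. In form: [fingers, x, y, z, rx, ry, rz, fingers, x, y, z, rx, ry, rz, ...]. A call has 1 to 20 rows; each row is the pose to reach, as a shift and turn from the pose commanded when the call began, along the tool's axes at that moment; what a row does not reach only later rows make up. A row lasts 1/10 s, in which the tool goes at most 50 mm and 8.59 degrees, less where a joint would pass 70% of its speed; a pose out of reach is approached as far as the arm can. A call with a gripper value outside its range is refused whole. The fingers move at their own pace and stop on an object; the grip force is fixed at half the most. Time passes only in rows, so rows that repeat a pose let the fingers close. It gives the time, the measured TCP pose, the force, the opening and the grip force at its end, in the units of the state.
- ctrl.read_state(): the state, without advancing time (a new reading comes with each control period).
- ctrl.get_image(name): name is "scene" or "top" or "wrist"; returns the picture (480x640x3 uint8, red, green, blue); there is no depth.
- ctrl.camera_params(name): a dict with "fx", "fy", "cx", "cy" (pixels), "extrinsics" (4x4, takes a point from world to camera coordinates). Camera axes: x right, y down, z forward; pixel columns grow to the right and rows downward; lengths in mm; the calibration is good to about 2 mm. The wrist camera is an equidistant fisheye: a pixel r from the principal point sees the ray r / f radians off the axis. A picture is of the moment at which its call begins: read the wrist's pose just before it. camera_params takes no time and is no camera call; for the wrist camera it gives the pose at the moment of the call.
- ctrl.finish_job(): hands the job in; it is judged then, once.
The state is a dict: "clock": time; "qpos": joint angles; "qd": joint speeds; "tau": joint torques, N m; "eef_pos": TCP position; "tool_rot": TCP orientation; "force": force on the tool from outside, world axes, zero at the start; "torque": the same for the moment, N m; "width": finger opening in mm; "gripper_force": force on a finger pad.
Only numpy, scipy, OpenCV 4.12 (cv2) and the standard library are available. Lean on these libraries where they do the work, as an engineer would, in place of code of your own. Each camera call takes 0.05 s, during which the arm holds its last target. There are 200 camera calls.

### The job

Turn the carving turntable by pushing on its rim or cleats with the fingertips until the one uncarved petal of the rosette, the plain square block, faces the index bolt at the front of the base board; then push the bolt's upright thumb plate so that the bolt slides fully home into the notch there and locks the turntable. Only push, gently: do not pinch or squeeze anything, do not lift the rosette out of its cleats, and leave the tools and other things on the bench where they are.

Things in the scene. Friction and masses are not known exactly. Their poses are not given: they have to be found in the camera images.
- bed: Plywood base board screwed to the bench, 18 mm thick. Origin: at bench height under the turntable's axis, z up. Its -x axis is the front, roughly towards the robot (turned up to 15 degrees); the bolt lies on that line. The board spans x -215 to +140, y -140 to +140 mm. Two steel bolt guides 34 mm wide, up to 56 mm above the bench, stand at x = -146 and -201 mm.
- disc: Plywood turntable disc, 260 mm across, turning freely either way on its vertical axis (about 2 N at the rim; stays where left). Origin on the axis at its underside, 32 mm above the bench; top at 54 mm. The rim has 12 notches every 30 degrees, first at its own -x: mouths 33 mm wide narrowing in 9 mm to a 14 mm slot. Four cleats stand on it; the rosette lies between them.
- cleat0 (a point): Beech cleat screwed on the disc at +135 degrees of its frame: upright block 18 mm wide (tangentially), from 77 to 126 mm from the axis, top 94 mm above the bench. This point lies mid-width at half height (74 mm above the bench), 114 mm from the axis. Its flat sides can be pushed to turn the disc.
- cleat1 (a point): The same for the cleat at +45 degrees of the disc.
- cleat2 (a point): The same for the cleat at -45 degrees of the disc.
- cleat3 (a point): The same for the cleat at -135 degrees of the disc.
- rosette: Loose limewood rosette, 0.36 kg, 170 mm across, lying on the disc, held by the cleats between its petals so that it turns with the disc (1 to 2 mm of play). Origin on its axis at its underside, 54 mm above the bench. Eleven petals are carved, rounded, 24 mm thick; one, at its -x, is still a plain block 40 mm wide, its top 92 mm above the bench.
- blank_tip (a point): Middle of the outer end face of the uncarved block petal of the rosette, 98 mm from the rosette's axis, 72 mm above the bench. It lies over a notch of the rim, mid-way between cleat0 and cleat3.
- bolt: Index bolt: 12 mm steel rod, round nose, 43 mm above the bench, with an upright steel thumb plate 30 mm wide, 8 mm thick, 64 to 88 mm above the bench. Origin: the plate's middle, 76 mm up, 181 mm in front of the axis when drawn back, 159 when home; it slides along the board's +x (about 2 N, stays). After 6 mm its nose enters a notch that is within 6 degrees; else it stops at the rim.
- tin: Wax tin standing on the base board's front strip, 50 mm in diameter, 24 mm high; origin under its centre. Leave it alone.
- pencil: Flat pencil lying on the base board's front strip, 150 x 13 x 8 mm along its x; origin under its middle. Leave it alone.
- chisel: Chisel lying on the bench beside the board: handle 125 mm long and 25 mm thick, blade 120 mm towards its +x; origin under the handle's middle. Leave it alone.
- gouge_a: Gouge on the grey mat at the left, handle 125 mm, blade 130 mm towards +x; origin under the handle's middle. Leave it alone.
- gouge_b: Gouge on the mat, handle 115 mm, blade 110 mm; origin as before. Leave it alone.
- gouge_c: Gouge on the mat, handle 130 mm, blade 120 mm; origin as before. Leave it alone.
- stone: Sharpening stone in a wooden holder, 210 x 75 x 38 mm; origin under its centre. Leave it alone.
- glue: Glue bottle, 64 mm in diameter, 170 mm tall; origin under its centre. Leave it alone.
Things that resemble listed ones, but are neither listed nor needed, are in the scene too. What is shaped like the rosette but grey is not meant.

How it is judged (in metres and radians):
On the way, in this order (a step that is already met when the one before it is completed fails the run):
1. the uncarved petal is turned to the front (within about 8 degrees) with the bolt still drawn (y of blank_tip in the frame of bed between -0.014 and 0.014 m and x of blank_tip in the frame of bed below -0.07 m and x of bolt in the frame of bed below -0.171 m), for 0.1 s.
2. the bolt is home in the notch at the uncarved petal (y of blank_tip in the frame of bed between -0.009 and 0.009 m and x of blank_tip in the frame of bed below -0.07 m and x of bolt in the frame of bed above -0.163 m), for 0.2 s.
At the end, for the whole second after the job is handed in: The block petal's end is within 9 mm of the board's front line, on the bolt's side; bolt home (over 18 of 22 mm); disc at rest; rosette flat between its cleats (6 mm sideways, 5 mm in height); every other loose thing within 30 mm of its start (all of step 2 and angular speed of disc below 0.1 rad/s and z of rosette in the frame of bed between 0.049 and 0.059 m and horizontal distance between rosette and bed below 0.006 m and distance of each of gouge_a, gouge_b, gouge_c, chisel, stone, glue, tin, pencil from where it was at the start of the episode below 0.03 m); the robot touches nothing.
It fails at once if the rosette is lifted more than 8 mm off the disc (z of rosette in the frame of bed above 0.062 m).
It fails at once if the rosette is squeezed or pushed hard (over 25 N) (contact force between the fingers and rosette above 25 N).
It fails at once if the turntable or a cleat is pinched or pushed hard (over 25 N) (contact force between the fingers and disc above 25 N).
It fails at once if the bolt is pinched or rammed (over 35 N) (contact force between the fingers and bolt above 35 N).
It fails at once if a tool or other thing on the bench is moved more than 30 mm (distance of any of gouge_a, gouge_b, gouge_c, chisel, stone, glue, tin, pencil from where it was at the start of the episode above 0.03 m).
It also fails if it takes over 67 s, if anything falls off the work surface, if the arm or the gripper's body presses on something with over 40 N, if the wrist force passes 120 N, or if a joint passes its speed limit or range.

## Working session

There is one attempt and no reset: what is moved stays moved. The work goes in short steps, Python scripts to look and compute and a tool call to move; the robot and the scene stay as the last step left them, time stands still between calls to the robot, and variables do not carry over. Pictures are saved under pics/ and viewed, at most 12 in all, crops included, and the job is handed in when it is done.

Besides the shell and the picture viewer there is one more tool, called after "Emit:" as name(argument=value, ...) on one line, values as JSON. jog_arm: Moves the arm, as the interface text tells. Its arguments: {"type":"object","properties":{"increments":{"type":"array","items":{"type":"number"}}},"required":["increments"]}

```bash
mkdir -p pics
python3 - <<'E'
from cell import ctrl
import cv2
s=ctrl.read_state();print(s['clock'],s['eef_pos'],s['tool_rot'],s['width'])
for n in("top","scene"):
    cv2.imwrite(f"pics/{n}0.png",ctrl.get_image(n)[:,:,::-1]);p=ctrl.camera_params(n);print(n,p)
E
```

```text
0.0 [ 149.83826378 -631.77843691  194.37767638] [-3.13967947e+00  3.88329576e-05  2.32837875e-01] 85.40023385968166
top {'fx': 495.6610828989375, 'fy': 495.6610828989375, 'cx': 334.2419368090278, 'cy': 238.2248403484884, 'extrinsics': array([[-2.29074682e-02, -9.99714742e-01, -6.75890343e-03,
         9.97741584e+01],
       [-9.88804826e-01,  2.36535379e-02, -1.47327956e-01,
         4.71568617e+02],
       [ 1.47445802e-01,  3.30832586e-03, -9.89064604e-01,
         1.57050295e+03],
       [ 0.00000000e+00,  0.00000000e+00,  0.00000000e+00,
         1.00000000e+00]])}
scene {'fx': 451.7931450879255, 'fy': 451.7931450879255, 'cx': 322.33486226938595, 'cy': 237.07837667322408, 'extrinsics': array([[ 8.20064362e-01,  5.72071477e-01,  1.51217666e-02,
        -4.40730332e+02],
       [ 3.29437088e-01, -4.50311660e-01, -8.29873855e-01,
        -4.85974950e+01],
       [-4.67937654e-01,  6.85531643e-01, -5.57746105e-01,
         1.37053026e+03],
       [ 0.00000000e+00,  0.00000000e+00,  0.00000000e+00,
         1.00000000e+00]])}
```

View pics/top0.png

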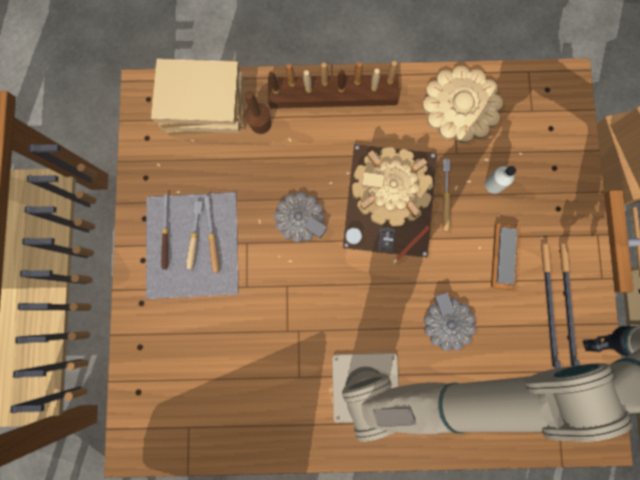

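View pics/scene0.png

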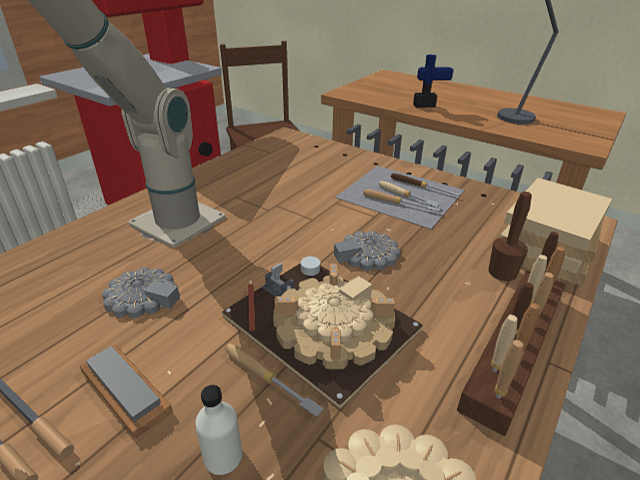

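Lookalikes in the top view: a grey rosette at (300,217) with block (315,227), a grey rosette at (449,322) with block (445,303), and a large pale rosette with no block at (463,103). The target is the pale rosette between cleats on the dark board at (393,187). Its block is near (372,180), the bolt is near (387,238), the tin is at (354,236) and the pencil at (413,243). I'll check that with a close crop.

```bash
cat > h.py <<'E'
import numpy as np,cv2
from cell import ctrl
P={n:ctrl.camera_params(n) for n in("top","scene")}
def ray(n,u,v,z):
    p=P[n];E=p['extrinsics'];R=E[:3,:3];c=-R.T@E[:3,3]
    d=R.T@np.array([(u-p['cx'])/p['fx'],(v-p['cy'])/p['fy'],1]);return c+d*(z-c[2])/d[2]
def proj(n,X):
    p=P[n];q=p['extrinsics']@np.r_[X,1];return np.array([p['fx']*q[0]/q[2]+p['cx'],p['fy']*q[1]/q[2]+p['cy']])
E
python3 - <<'E'
from h import *
im=cv2.imread("pics/top0.png")
c=cv2.resize(im[140:265,335:445],None,fx=4.8,fy=4.8,interpolation=cv2.INTER_CUBIC)
cv2.imwrite("pics/crop0.png",c)
# board: dark mask
hsv=cv2.cvtColor(im,cv2.COLOR_BGR2HSV)
m=(hsv[...,2]<75).astype(np.uint8);m[:140]=0;m[262:]=0;m[:,:338]=0;m[:,440:]=0
ys,xs=np.nonzero(m);r=cv2.minAreaRect(np.c_[xs,ys].astype(np.float32));b=cv2.boxPoints(r);print(r)
for q in b: print(q,ray("top",*q,18)[:2].round())
E
```

```text
((399.3230895996094, 201.68460083007812), (64.51163482666016, 104.17269897460938), 3.1798300743103027)
[364.22772 251.90152] [429.  -8.]
[370.00616 147.88922] [781. -39.]
[434.41846 151.46768] [ 763. -254.]
[428.64    255.47998] [ 412. -217.]
```

View pics/crop0.png

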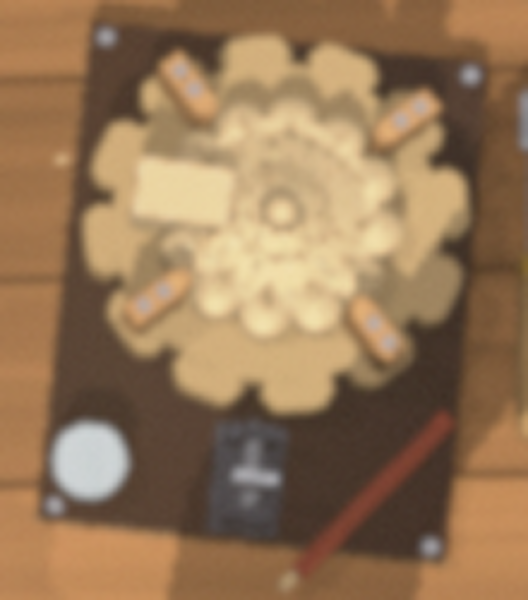

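The crop confirms it: the block petal is at crop (185,190), the hub at (282,208), the cleats at (188,87), (408,120), (378,330), (157,298), the bolt plate at (255,478) and the board corners at (92,22), (485,45), (443,560), (42,518). The block sits to the left and has to turn about 90° to the front.

```bash
cat >> h.py <<'E'
def crop(u,v): return 335+u/4.8-.4,140+v/4.8-.4
E
python3 - <<'E'
from h import *
K=np.array([ray("top",*crop(*q),94)[:2] for q in [(188,87),(408,120),(378,330),(157,298)]])
ax=K.mean(0);print("cleats",K.round(),"axis",ax.round(1),np.linalg.norm(K-ax,axis=1).round(),np.degrees(np.arctan2(*(K-ax).T[::-1])).round(1))
B=ray("top",*crop(185,190),92)[:2];print("block",B,np.degrees(np.arctan2(*(B-ax)[::-1])))
L=ray("top",*crop(255,478),88)[:2];print("bolt",L,np.linalg.norm(L-ax),np.degrees(np.arctan2(*(L-ax)[::-1])))
C=np.array([ray("top",*crop(*q),18)[:2] for q in [(92,22),(485,45),(443,560),(42,518)]]);print(C.round())
for a,b in((3,0),(2,1)):print(np.degrees(np.arctan2(*(C[b]-C[a])[::-1])),np.linalg.norm(C[b]-C[a]))
S=np.array([ray("top",*crop(*q),18)[:2] for q in [(105,37),(470,75),(430,546),(55,505)]])
for a,b in((3,0),(2,1)):print(np.degrees(np.arctan2(*(S[b]-S[a])[::-1])))
for q in [(90,460)]:print("tin",ray("top",*crop(*q),42))
for q in [(445,418),(290,580)]:print("pencil",ray("top",*crop(*q),26))
E
```

```text
cleats [[ 722.  -44.]
 [ 696. -189.]
 [ 554. -162.]
 [ 579.  -18.]] axis [ 637.7 -103.3] [103. 103. 102. 103.] [  35.3  -55.9 -144.8  124.6]
block [652.05213415 -39.44344162] 77.30972699914533
bolt [458.88052995 -78.69704543] 180.47453120857506 172.15525392101787
[[ 795.   16.]
 [ 771. -259.]
 [ 410. -211.]
 [ 445.   60.]]
-7.175844985175244 352.82464682767676
-7.505791035464193 364.6435099931962
-7.555340247614149
-7.646008643707227
tin [480.40371942  26.81649492  42.        ]
pencil [ 505.9850236  -215.98051906   26.        ]
pencil [ 397.85422803 -106.10711778   26.        ]
```

```bash
cat >> h.py <<'E'
from scipy.spatial.transform import Rotation as Ro
AX=np.array([637.7,-103.3])
def pol(r,a,z):a=np.radians(a);return np.r_[AX+r*np.array([np.cos(a),np.sin(a)]),z]
def tool(W,s=None):
    s=s or ctrl.read_state();return (Ro.from_euler('xyz',s['tool_rot']).inv().apply(np.asarray(W)-s['eef_pos'])/10).round(2)
E
python3 - <<'E'
from h import *
s=ctrl.read_state();print(tool(pol(112,-164,195)),pol(112,-164,195),np.degrees(s['tool_rot']))
E
```

```text
[ 4.848e+01 -3.965e+01  2.000e-02] [ 530.03869005 -134.17138385  195.        ] [-1.79907811e+02  4.27863341e-04  1.33418936e+01]
```

Emit:
jog_arm(increments=[0,2,-1.6,0,0,0,0,0,5,-4,0,0,0,2,0,8.5,-7,0,0,0,4,0,12,-10,0,0,0,6,0,15.5,-13,0,0,0,8,0,19,-16,0,0,0,10,0,22.5,-19,0,0,0,12,0,26,-22,0,0,0,14,0,29.5,-25,0,0,0,16,0,33,-28,0,0,0,18,0,36.5,-30.5,0,0,0,19,0,40,-33,0,0,0,20,0,43,-35.5,0,0,0,21,0,46,-38,0,0,0,21,0,48,-39.5,0,0,0,21,0,48.5,-39.6,0,0,0,21,0,48.5,-39.6,0,0,0,21])

```text
clock: 1.8
eef_pos: [530.6, -135.0, 194.9]
tool_rot: [3.141, 0.001, -0.132]
force: [0.2, -1.7, 0.3]
width: -0.0
gripper_force: 0.0
```

Emit:
jog_arm(increments=[0,0,0,2,0,0,0,0,0,0,5,0,0,0,0,0,0,8,0,0,0,0,0,0,10,0,0,0,0,0,0,11.5,0,0,0,0,0,0,12.5,0,0,0,0,0,0,12.8,0,0,0,0,0,0,12.8,0,0,0])

```text
clock: 2.6
eef_pos: [530.2, -136.1, 67.4]
tool_rot: [3.141, 0.0, -0.135]
force: [-0.1, -0.6, 0.4]
width: -0.0
gripper_force: 0.0
```

Run:
```python
from h import *
im=ctrl.get_image("top")[:,:,::-1];cv2.imwrite("pics/t1.png",im)
sc=ctrl.get_image("scene")[:,:,::-1]
a=cv2.resize(im[140:265,335:445],(380,432),interpolation=cv2.INTER_CUBIC);b=cv2.resize(sc[220:400,210:430],(400,432))
cv2.imwrite("pics/c1.png",np.hstack([a,b]))
s=ctrl.read_state();print(s['eef_pos'],s['force'])
for a in range(-160,-60,5):print(a,tool(pol(112,a,66)))
```

```text
[ 530.95711657 -135.81217845   68.05708715] [-0.13725253 -0.03941412  1.03992913]
-160 [0.23 0.55 0.21]
-155 [0.72 1.4  0.21]
-150 [1.28 2.2  0.21]
-145 [1.91 2.94 0.21]
-140 [2.6  3.63 0.21]
-135 [3.35 4.26 0.21]
-130 [4.16 4.82 0.21]
-125 [5.   5.3  0.21]
-120 [5.89 5.71 0.21]
-115 [6.81 6.04 0.22]
-110 [7.76 6.29 0.22]
-105 [8.72 6.46 0.22]
-100 [9.69 6.54 0.22]
-95 [10.67  6.54  0.22]
-90 [11.64  6.45  0.22]
-85 [12.6   6.27  0.22]
-80 [13.55  6.02  0.22]
-75 [14.46  5.68  0.23]
-70 [15.35  5.27  0.23]
-65 [16.19  4.77  0.23]
```

View pics/c1.png

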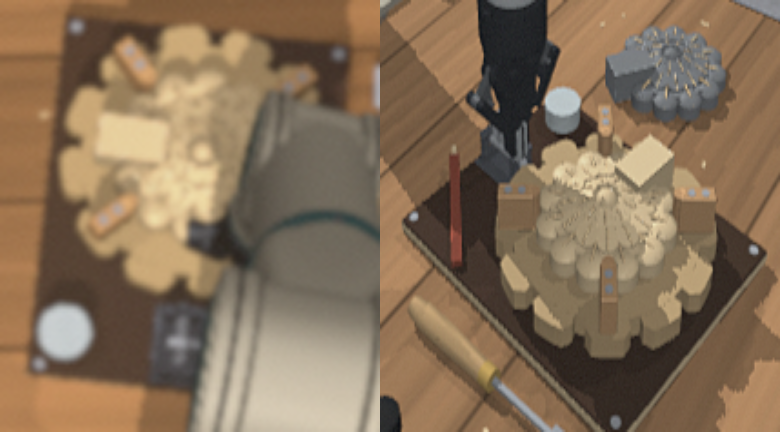

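The fingertips are down beside the front-right cleat at right-panel (515,200), clear of it and of the bolt. I'll push along the arc now.

Emit:
jog_arm(increments=[0,0.2,0.5,0.1,0,0,0,0,0.45,0.95,0.1,0,0,0,0,0.7,1.4,0.1,0,0,0,0,1.0,1.8,0.1,0,0,0,0,1.3,2.2,0.1,0,0,0,0,1.6,2.6,0.1,0,0,0,0,1.9,2.95,0.1,0,0,0,0,2.25,3.3,0.1,0,0,0,0,2.6,3.65,0.1,0,0,0,0,2.95,3.95,0.1,0,0,0,0,3.35,4.25,0.1,0,0,0,0,3.75,4.55,0.1,0,0,0,0,4.15,4.8,0.1,0,0,0,0,4.6,5.05,0.1,0,0,0,0,5.0,5.3,0.1,0,0,0,0,5.45,5.5,0.1,0,0,0,0,5.9,5.7,0.1,0,0,0,0,6.35,5.9,0.1,0,0,0,0,6.8,6.05,0.1,0,0,0,0,6.8,6.05,0.1,0,0,0])

```text
clock: 4.7
eef_pos: [590.6, -204.7, 66.3]
tool_rot: [3.141, -0.001, -0.134]
force: [-0.1, -0.2, 0.3]
width: 0.3
gripper_force: 0.0
```

Run:
```python
from h import *
im=ctrl.get_image("top")[:,:,::-1];cv2.imwrite("pics/t2.png",im)
sc=ctrl.get_image("scene")[:,:,::-1]
a=cv2.resize(im[140:265,335:445],(380,432),interpolation=cv2.INTER_CUBIC);b=cv2.resize(sc[220:400,210:430],(400,432))
cv2.imwrite("pics/c2.png",np.hstack([a,b]))
s=ctrl.read_state();print(s['eef_pos'],s['force'])
for a in np.arange(-115,-59,2.5):print(a,tool(pol(112,a,66)))
```

```text
[ 589.80208837 -204.20195892   66.2385831 ] [ 0.04342723 -0.28494536  0.19844343]
-115.0 [0.06 0.05 0.02]
-112.5 [0.53 0.19 0.02]
-110.0 [1.01 0.3  0.02]
-107.5 [1.49 0.4  0.02]
-105.0 [1.97 0.47 0.02]
-102.5 [2.46 0.52 0.02]
-100.0 [2.94 0.55 0.02]
-97.5 [3.43 0.56 0.02]
-95.0 [3.92 0.55 0.02]
-92.5 [4.41 0.52 0.02]
-90.0 [4.89 0.46 0.02]
-87.5 [5.38 0.39 0.02]
-85.0 [5.86 0.29 0.02]
-82.5 [6.33 0.17 0.02]
-80.0 [6.8  0.03 0.02]
-77.5 [ 7.26 -0.12  0.02]
-75.0 [ 7.72 -0.3   0.02]
-72.5 [ 8.16 -0.5   0.02]
-70.0 [ 8.6  -0.72  0.02]
-67.5 [ 9.03 -0.95  0.02]
-65.0 [ 9.45 -1.21  0.02]
-62.5 [ 9.85 -1.48  0.02]
-60.0 [10.25 -1.77  0.02]
```

View pics/c2.png

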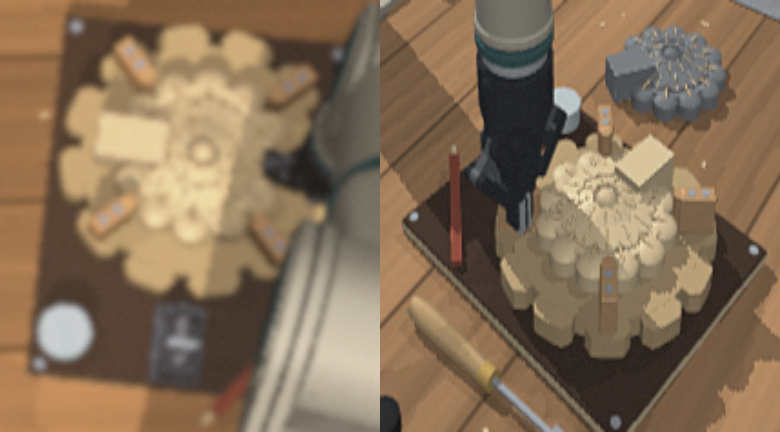

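Run:
```python
from h import *
s=ctrl.read_state();print(ctrl.camera_params("wrist"))
for n in P:
  print(n,proj(n,s['eef_pos']),proj(n,s['eef_pos']+[0,0,30]),"cleatB",proj(n,[554,-162,94]),"start",proj(n,[530.2,-136.1,67]),"axis",proj(n,np.r_[AX,78]),"bolt",proj(n,[459,-79,88]))
w=ctrl.get_image("wrist")[:,:,::-1]
sc=ctrl.get_image("scene")[:,:,::-1]
cv2.imwrite("pics/c3.png",np.hstack([cv2.resize(w,(400,300)),cv2.resize(sc[230:350,250:410],(400,300))]))
```

```text
{'fx': 371.64829954431775, 'fy': 371.64829954431775, 'cx': 317.65672619293224, 'cy': 243.0592510069708, 'extrinsics': array([[-1.33223849e-01, -9.91085585e-01, -8.77040848e-04,
        -1.23259227e+02],
       [-9.55588338e-01,  1.28217416e-01,  2.65351130e-01,
         5.90024611e+02],
       [-2.62873228e-01,  3.61891888e-02, -9.64151445e-01,
         4.16180375e+02],
       [ 0.00000000e+00,  0.00000000e+00,  0.00000000e+00,
         1.00000000e+00]])}
top [424.56030321 198.9092097 ] [426.21207631 196.75929798] cleatB [413.23387155 208.36142129] start [404.18668213 217.61275303] axis [392.92940434 184.2165797 ] bolt [387.82034896 239.14327772]
scene [286.45607573 327.02753724] [286.01719151 316.2126469 ] cleatB [285.31236892 298.49890509] start [284.6256106  297.09937794] axis [333.80141436 304.65892935] bolt [275.89658972 265.04848953]
```

View pics/c3.png

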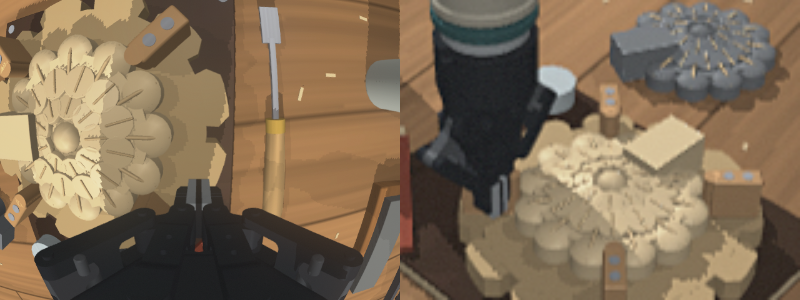

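Run:
```python
from h import *
for z in (60,66,80,98,110):print(z,ray("scene",287.5,316,z).round())
E0=P["scene"]['extrinsics'];print("scam",-E0[:3,:3].T@E0[:3,3])
w=ctrl.camera_params("wrist");s=ctrl.read_state()
for X in (s['eef_pos'],[554,-162,94],np.r_[AX,88],[696,-189,94],[722,-44,94],[579,-18,94]):
  q=(w['extrinsics']@np.r_[X,1])[:3];t=np.arctan2(np.hypot(*q[:2]),q[2]);d=q[:2]/np.hypot(*q[:2])
  print(np.round(X),(np.array([w['cx'],w['cy']])+w['fx']*t*d)/1.6)
sc=ctrl.get_image("scene")[:,:,::-1];tp=ctrl.get_image("top")[:,:,::-1]
cv2.imwrite("pics/c4.png",np.hstack([cv2.resize(tp[170:220,385:435],(390,390),interpolation=cv2.INTER_CUBIC),cv2.resize(sc[270:340,255:325],(390,390),interpolation=cv2.INTER_CUBIC)]))
```

```text
60 [ 567. -173.   60.]
66 [ 571. -178.   66.]
80 [ 581. -189.   80.]
98 [ 593. -203.   98.]
110 [ 601. -213.  110.]
scam [1018.75976991 -709.296628    730.74274506]
[ 590. -204.   66.] [199.14908648 173.65412292]
[ 554 -162   94] [152.4736047 233.414078 ]
[ 638. -103.   88.] [ 62.87684655 139.80433712]
[ 696 -189   94] [154.19893683  36.60157754]
[722 -44  94] [-5.06281451 58.34324301]
[579 -18  94] [ 13.35376538 211.93115384]
```

View pics/c4.png

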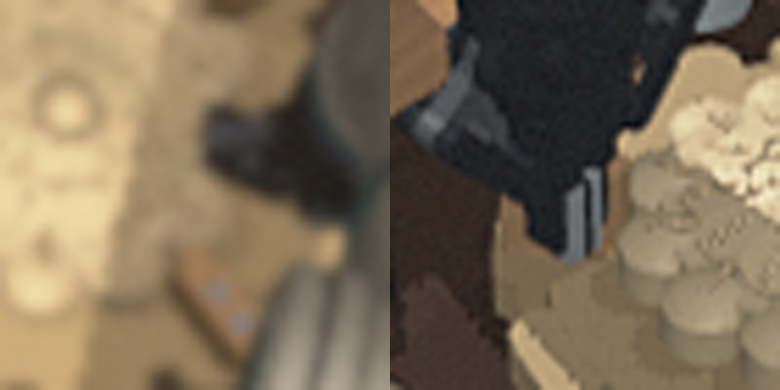

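The disc hasn't moved. In the scene view the fingertip is at about (286,317), where the reported TCP should be at (286,327). So the real fingertips end about 30 mm above the reported TCP and passed just over the cleat. I'll go back up and over, then descend lower, with the reported z at about 44.

Emit:
jog_arm(increments=[0,0,0,-1.2,0,0,0,0,0,0,-2.4,0,0,0,0,-1.3,-1.1,-2.8,0,0,0,0,-3,-2.6,-2.8,0,0,0,0,-4.8,-4.2,-2.8,0,0,0,0,-6.2,-5.5,-2.8,0,0,0,0,-6.8,-6.1,-2.4,0,0,0,0,-6.8,-6.1,-1.2,0,0,0,0,-6.8,-6.1,0,0,0,0,0,-6.8,-6.1,0.8,0,0,0,0,-6.8,-6.1,1.5,0,0,0,0,-6.8,-6.1,2.0,0,0,0,0,-6.8,-6.1,2.2,0,0,0,0,-6.8,-6.1,2.2,0,0,0])

```text
clock: 6.4
eef_pos: [530.5, -134.9, 44.0]
tool_rot: [-3.142, 0.0, -0.134]
force: [0.8, -0.4, 0.1]
width: 0.3
gripper_force: 0.0
```

Next, a short push of about 25° from here, then a force check.

Emit:
jog_arm(increments=[0,0.2,0.5,0,0,0,0,0,0.45,0.95,0,0,0,0,0,0.7,1.4,0,0,0,0,0,0.85,1.6,0,0,0,0,0,1.0,1.8,0,0,0,0,0,1.15,2.0,0,0,0,0,0,1.3,2.2,0,0,0,0,0,1.45,2.4,0,0,0,0,0,1.6,2.6,0,0,0,0,0,1.75,2.8,0,0,0,0,0,1.9,2.95,0,0,0,0])

```text
clock: 7.5
eef_pos: [545.5, -166.8, 44.2]
tool_rot: [3.142, 0.0, -0.134]
force: [0.1, 2.0, 0.5]
width: 0.1
gripper_force: 0.9
```

```bash
cat >> h.py <<'E'
def discang():
    "disc -x angle from orange-ish cleats in top view, mod 90"
    im=ctrl.get_image("top")[:,:,::-1].copy();return im
E
python3 - <<'E'
from h import *
s=ctrl.read_state();print(s['eef_pos'],s['force'])
w=ctrl.get_image("wrist")[:,:,::-1];tp=ctrl.get_image("top")[:,:,::-1]
cv2.imwrite("pics/c5.png",np.hstack([cv2.resize(w,(440,330)),cv2.resize(tp[140:250,335:445],(330,330),interpolation=cv2.INTER_CUBIC)]))
for a in np.arange(-145,-59,2.5):print(a,tool(pol(112,a,44))[:2],end=' ')
E
```

```text
[ 545.49379529 -166.77451639   44.24557049] [0.09525261 1.96217449 0.51406752]
-145.0 [0.03 0.03] -142.5 [0.37 0.38] -140.0 [0.72 0.72] -137.5 [1.09 1.04] -135.0 [1.47 1.35] -132.5 [1.87 1.63] -130.0 [2.28 1.9 ] -127.5 [2.7  2.16] -125.0 [3.12 2.39] -122.5 [3.56 2.6 ] -120.0 [4.01 2.8 ] -117.5 [4.47 2.98] -115.0 [4.93 3.13] -112.5 [5.4  3.27] -110.0 [5.88 3.38] -107.5 [6.35 3.47] -105.0 [6.84 3.55] -102.5 [7.32 3.6 ] -100.0 [7.81 3.63] -97.5 [8.3  3.64] -95.0 [8.79 3.63] -92.5 [9.28 3.59] -90.0 [9.76 3.54] -87.5 [10.24  3.46] -85.0 [10.72  3.36] -82.5 [11.2   3.25] -80.0 [11.67  3.11] -77.5 [12.13  2.95] -75.0 [12.58  2.77] -72.5 [13.03  2.57] -70.0 [13.47  2.36] -67.5 [13.9   2.12] -65.0 [14.31  1.86] -62.5 [14.72  1.59] -60.0 [15.11  1.3 ]
```

View pics/c5.png

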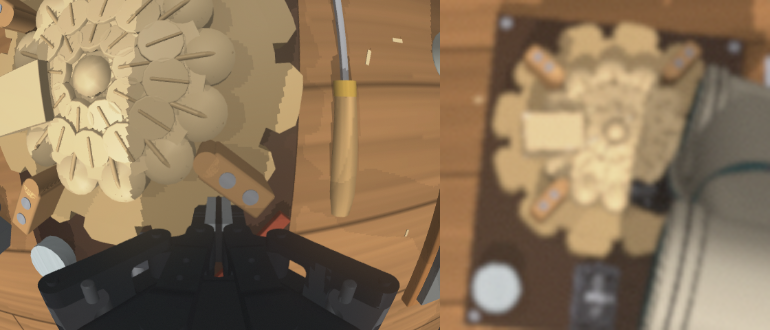

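Contact at about 2 N: the fingers touch the cleat at wrist panel (230,185), and the disc is just starting to turn. I'll continue along the arc.

Emit:
jog_arm(increments=[0,0.2,0.2,0,0,0,0,0,0.4,0.4,0,0,0,0,0,0.75,0.7,0,0,0,0,0,1.1,1.05,0,0,0,0,0,1.5,1.35,0,0,0,0,0,1.9,1.65,0,0,0,0,0,2.3,1.9,0,0,0,0,0,2.7,2.15,0,0,0,0,0,3.1,2.4,0,0,0,0,0,3.55,2.6,0,0,0,0,0,4.0,2.8,0,0,0,0,0,4.45,3.0,0,0,0,0,0,4.9,3.15,0,0,0,0,0,5.4,3.25,0,0,0,0,0,5.9,3.4,0,0,0,0,0,6.35,3.45,0,0,0,0,0,6.85,3.55,0,0,0,0,0,7.3,3.6,0,0,0,0,0,7.8,3.65,0,0,0,0,0,7.8,3.65,0,0,0,0])

```text
clock: 9.6
eef_pos: [619.5, -213.8, 44.5]
tool_rot: [3.141, -0.002, -0.134]
force: [-0.9, -1.4, -0.9]
width: 0.1
gripper_force: 0.0
```

```bash
sed -i '/^def discang/,$d' h.py
cat >> h.py <<'E'
def cleats(save=None):
    im=ctrl.get_image("top")[:,:,::-1].copy()
    if save: cv2.imwrite(save,im)
    hsv=cv2.cvtColor(im,cv2.COLOR_BGR2HSV);ref=cv2.cvtColor(cv2.imread("pics/top0.png"),cv2.COLOR_BGR2HSV)
    m=((hsv[...,0]<15)&(hsv[...,1]>95)&(hsv[...,2]>140)).astype(np.uint8)
    n,_,st,c=cv2.connectedComponentsWithStats(m);out=[]
    for i in range(1,n):
        X=ray("top",*c[i],94)[:2]-AX;r=np.hypot(*X)
        if st[i,4]>20 and 80<r<120: out.append((st[i,4],round(r),round(np.degrees(np.arctan2(X[1],X[0])),1)))
    return out
E
python3 - <<'E'
from h import *
s=ctrl.read_state();print(s['eef_pos'],s['force']);print(cleats("pics/t6.png"))
h=cv2.cvtColor(cv2.imread("pics/top0.png"),cv2.COLOR_BGR2HSV);print([h[140+int(v/4.8),335+int(u/4.8)] for u,v in [(188,87),(200,105),(408,120),(157,298),(185,190),(150,80)]])
for a in np.arange(-100,-54,2.5):print(a,tool(pol(112,a,44))[:2],end=' ')
E
```

```text
[ 619.46661014 -213.77243557   44.52363127] [-0.86730244 -1.37052916 -0.85695685]
[]
[array([ 11,  61, 195], dtype=uint8), array([ 15, 120, 217], dtype=uint8), array([ 14, 100, 207], dtype=uint8), array([ 14, 106, 209], dtype=uint8), array([ 21,  80, 234], dtype=uint8), array([ 17, 109, 148], dtype=uint8)]
-100.0 [-0.11 -0.02] -97.5 [ 0.38 -0.01] -95.0 [ 0.87 -0.02] -92.5 [ 1.36 -0.06] -90.0 [ 1.84 -0.11] -87.5 [ 2.33 -0.19] -85.0 [ 2.81 -0.28] -82.5 [ 3.28 -0.4 ] -80.0 [ 3.75 -0.54] -77.5 [ 4.21 -0.7 ] -75.0 [ 4.67 -0.88] -72.5 [ 5.11 -1.07] -70.0 [ 5.55 -1.29] -67.5 [ 5.98 -1.53] -65.0 [ 6.4  -1.78] -62.5 [ 6.8  -2.05] -60.0 [ 7.19 -2.35] -57.5 [ 7.57 -2.65] -55.0 [ 7.94 -2.98]
```

Run:
```python
from h import *
a=cv2.imread("pics/t6.png");w=ctrl.get_image("wrist")[:,:,::-1]
cv2.imwrite("pics/c6.png",np.hstack([cv2.resize(a[140:265,335:445],(480,545),interpolation=cv2.INTER_CUBIC),cv2.resize(cv2.resize(w,(320,240)),(320,545))]))
```

```text
(no output)
```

View pics/c6.png

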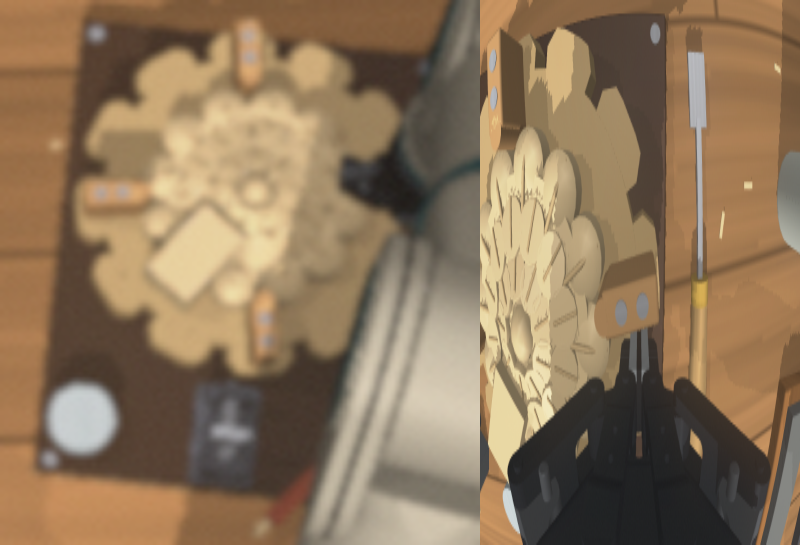

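The disc turned with the push: the block is now at (195,252), and the cleats at (248,58), (115,195) and (263,325).

Run:
```python
from h import *
for u,v,z in[(248,58,94),(115,195,94),(263,325,94),(195,252,92)]:
  X=ray("top",335+u/4.364-.4,140+v/4.36-.4,z)[:2]-AX;print(np.hypot(*X).round(),np.degrees(np.arctan2(X[1],X[0])).round(1))
im=cv2.imread("pics/t6.png")[140:265,335:445];h=cv2.cvtColor(im,cv2.COLOR_BGR2HSV)
for u,v in[(235,58),(250,75),(95,195),(262,345),(195,252),(180,210)]:print(h[int(v/4.36),int(u/4.36)])
```

```text
99.0 1.5
103.0 91.1
101.0 -179.9
65.0 134.3
[ 17 112 152]
[ 15 122 211]
[ 14  91 199]
[ 14  84 179]
[ 20  81 232]
[ 18  92 191]
```

The pushed cleat is at −89° and the block at 136°, with the target at 172.2°, so about 36° remain. I'll push to a finger angle of −66° and measure again.

Emit:
jog_arm(increments=[0,0.2,0,0,0,0,0,0,0.4,0,0,0,0,0,0,0.9,0,0,0,0,0,0,1.35,-0.05,0,0,0,0,0,1.85,-0.1,0,0,0,0,0,2.35,-0.2,0,0,0,0,0,2.8,-0.3,0,0,0,0,0,3.3,-0.4,0,0,0,0,0,3.75,-0.55,0,0,0,0,0,4.2,-0.7,0,0,0,0,0,4.65,-0.9,0,0,0,0,0,5.1,-1.1,0,0,0,0,0,5.55,-1.3,0,0,0,0,0,5.8,-1.4,0,0,0,0,0,6.0,-1.55,0,0,0,0,0,6.2,-1.65,0,0,0,0,0,6.2,-1.65,0,0,0,0])

```text
clock: 11.4
eef_pos: [682.2, -204.9, 44.4]
tool_rot: [-3.142, -0.001, -0.133]
force: [-1.5, -0.5, 0.6]
width: -0.1
gripper_force: 0.6
```

```bash
cat >> h.py <<'E'
def look(save):
    im=ctrl.get_image("top")[:,:,::-1].copy();cv2.imwrite(save,im)
    h=cv2.cvtColor(im,cv2.COLOR_BGR2HSV)
    for nm,m,z,r0,r1 in(("cleat",(h[...,0]<17)&(h[...,1]>75)&(h[...,2]>165),94,85,120),("block",(abs(h[...,0].astype(int)-20)<3)&(abs(h[...,1].astype(int)-81)<9)&(h[...,2]>224),92,50,80)):
        m=m.astype(np.uint8);m[:140]=0;m[265:]=0;m[:,:340]=0;m[:,440:]=0
        n,_,st,c=cv2.connectedComponentsWithStats(m)
        for i in range(1,n):
            X=ray("top",*c[i],z)[:2]-AX;r=np.hypot(*X)
            if st[i,4]>12 and r0<r<r1: print(nm,st[i,4],r.round(),np.degrees(np.arctan2(X[1],X[0])).round(1),c[i].round(1))
E
python3 - <<'E'
from h import *
s=ctrl.read_state();print(s['eef_pos'],s['force']);look("pics/t7.png")
for a in np.arange(-66,-54,2):print(a,tool(pol(112,a,44))[:2],end=' ')
E
```

```text
[ 682.22831176 -204.89043378   44.4325485 ] [-1.46023499 -0.47815759  0.57586405]
cleat 74 102.0 35.8 [373.8 158.2]
cleat 83 101.0 125.2 [368.1 201.5]
block 18 65.0 62.0 [374.9 174.2]
block 26 67.0 91.0 [372.3 184. ]
block 185 64.0 170.1 [390.7 202.6]
block 18 76.0 144.1 [380.  202.5]
-66 [0.11 0.04] -64 [ 0.44 -0.17] -62 [ 0.76 -0.39] -60 [ 1.07 -0.63] -58 [ 1.38 -0.87] -56 [ 1.68 -1.13]
```

The block is at 170.3° and the target is 172.3°, so I'll push 2° more. Then I'll back off, lift, and carry the tool to in front of the bolt.

Emit:
jog_arm(increments=[0,0.15,-0.1,0,0,0,0,0,0.3,-0.2,0,0,0,0,0,0.35,-0.2,0,0,0,0,0,0.35,-0.2,0,0,0,0,0,0,0.1,0,0,0,0,0,-0.6,0.7,0,0,0,0,0,-1.2,1.2,0,0,0,0,0,-1.2,1.2,-2,0,0,0,0,-1.2,1.2,-5,0,0,0,0,-1.2,1.2,-8,0,0,0,0,-1.2,1.2,-10,0,0,0,0,-1.2,1.2,-10,0,0,0])

```text
clock: 12.65
eef_pos: [670.2, -217.0, 148.4]
tool_rot: [3.14, -0.007, -0.135]
force: [0.2, -0.2, 0.0]
width: -0.1
gripper_force: 0.0
```

Run:
```python
from h import *
s=ctrl.read_state();print(s['eef_pos'],s['force'],s['tool_rot']);look("pics/t8.png")
print(tool(pol(225,172.3,144)),tool(pol(225,172.3,54)),pol(225,172.3,54))
```

```text
[ 670.21849547 -216.99530846  148.37722568] [ 0.20309194 -0.2137131   0.02296974] [ 3.14018458 -0.00742344 -0.13467933]
cleat 73 102.0 37.5 [373.1 158.8]
cleat 86 101.0 127.0 [368.7 202.3]
block 15 60.0 33.9 [382.3 168.1]
block 25 65.0 64.1 [374.8 174.9]
block 191 64.0 172.1 [391.5 202.6]
block 20 76.0 146.5 [381.  202.9]
[-27.1  -10.79   0.11] [-27.14 -10.8    9.11] [414.72878006 -73.15310828  54.        ]
```

The block is at 172.1°, on the bolt line. Moving to in front of the thumb plate.

Emit:
jog_arm(increments=[0,-1.5,-0.6,0,0,0,0,0,-4,-1.7,0,0,0,0,0,-7,-2.9,0,0,0,0,0,-10.5,-4.3,0,0,0,0,0,-14,-5.8,0,0,0,0,0,-17.5,-7.2,0,0,0,0,0,-21,-8.6,0,0,0,0,0,-24,-9.9,0,0,0,0,0,-25.5,-10.5,0,0,0,0,0,-26.1,-10.7,0,0,0,0,0,-26.1,-10.7,2,0,0,0,0,-26.1,-10.7,5,0,0,0,0,-26.1,-10.7,8,0,0,0,0,-26.1,-10.7,9.5,0,0,0,0,-26.1,-10.7,10.2,0,0,0,0,-26.1,-10.7,10.4,0,0,0,0,-26.1,-10.7,10.4,0,0,0])

```text
clock: 14.4
eef_pos: [424.1, -74.8, 40.4]
tool_rot: [3.141, -0.0, -0.134]
force: [-0.0, -1.0, -0.2]
width: 0.3
gripper_force: 0.0
```

Run:
```python
from h import *
s=ctrl.read_state();print(s['eef_pos'],s['force'],s['tool_rot']);look("pics/t9.png")
print(tool(pol(196,172.2,41)),tool(pol(174,172.2,41)))
w=ctrl.get_image("wrist")[:,:,::-1];sc=ctrl.get_image("scene")[:,:,::-1]
cv2.imwrite("pics/c9.png",np.hstack([cv2.resize(w,(400,300)),cv2.resize(sc[235:310,240:340],(400,300),interpolation=cv2.INTER_CUBIC)]))
```

```text
[424.10227525 -74.77679424  40.3730414 ] [-0.03597486 -0.98086869 -0.2027524 ] [ 3.14148698e+00 -4.34675031e-04 -1.34142772e-01]
cleat 72 102.0 37.5 [373.  158.8]
cleat 80 101.0 127.2 [368.7 202.4]
block 20 64.0 64.0 [375. 175.]
block 30 68.0 92.4 [371.9 184.5]
block 16 75.0 145.6 [380.8 202.6]
[ 1.93 -0.06 -0.03] [ 4.13 -0.06 -0.02]
```

View pics/c9.png

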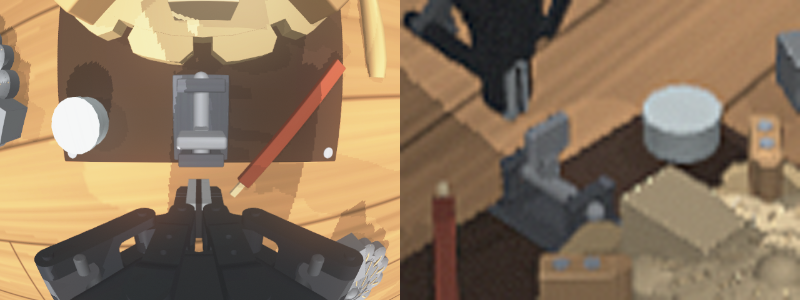

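The fingers are centred in front of the plate: plate at (201,143) in the wrist panel, fingers at x≈200, bolt nose pointing at the notch at (203,47). I'll push slowly.

Emit:
jog_arm(increments=[0,0.5,0,0,0,0,0,0,1.0,0,0,0,0,0,0,1.4,0,0,0,0,0,0,1.7,0,0,0,0,0,0,1.9,0,0,0,0,0,0,2.1,0,0,0,0,0,0,2.3,0,0,0,0,0,0,2.5,0,0,0,0,0,0,2.7,0,0,0,0,0,0,2.9,0,0,0,0,0,0,3.1,0,0,0,0,0,0,3.3,0,0,0,0,0,0,3.5,0,0,0,0,0,0,3.7,0,0,0,0,0,0,3.7,0,0,0,0,0])

```text
clock: 16.05
eef_pos: [460.9, -79.5, 40.3]
tool_rot: [3.142, -0.001, -0.134]
force: [-0.6, -0.5, -0.8]
width: 0.1
gripper_force: 0.4
```

Emit:
jog_arm(increments=[0,0.1,0,0,0,0,0,0,0.2,0,0,0,0,0,0,0.3,0,0,0,0,0,0,0.35,0,0,0,0,0])

```text
clock: 16.45
eef_pos: [464.0, -79.9, 40.3]
tool_rot: [-3.142, -0.0, -0.134]
force: [-2.3, -0.6, -0.6]
width: 0.1
gripper_force: 0.8
```

Emit:
jog_arm(increments=[0,0.05,0,0,0,0,0,0,0.1,0,0,0,0,0,0,0.15,0,0,0,0,0])

```text
clock: 16.75
eef_pos: [465.3, -80.1, 40.3]
tool_rot: [-3.142, 0.0, -0.134]
force: [-1.7, -0.2, 0.3]
width: 0.3
gripper_force: 0.9
```

Run:
```python
from h import *
print(ctrl.read_state()['force'])
w=ctrl.get_image("wrist")[:,:,::-1];sc=ctrl.get_image("scene")[:,:,::-1]
cv2.imwrite("pics/c10.png",np.hstack([cv2.resize(w[40:340,180:480],(400,400),interpolation=cv2.INTER_CUBIC),cv2.resize(sc[220:320,240:340],(400,400),interpolation=cv2.INTER_CUBIC)]))
for n,x in(("drawn",181),("home",159)):print(n,proj("scene",pol(x,172.3,88)))
```

```text
[-1.70436092 -0.22058025  0.28095182]
drawn [275.6619337  264.95600888]
home [282.14415717 268.97818531]
```

View pics/c10.png

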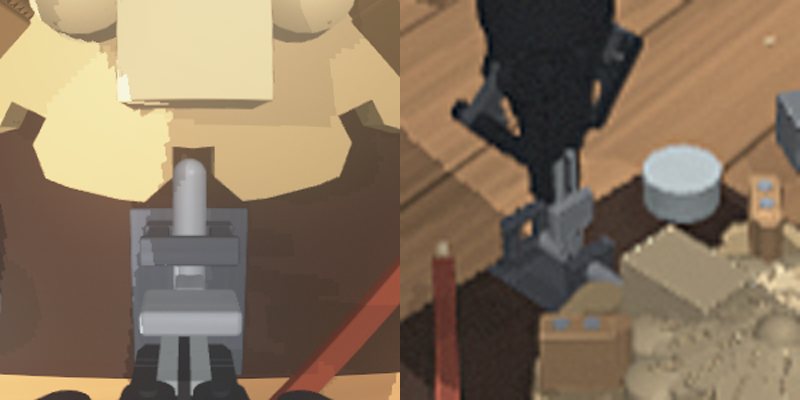

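The nose is well into the notch and centred, with a small gap left at (193,155). I'll keep going in small steps until the force rises.

Emit:
jog_arm(increments=[0,0.1,0,0,0,0,0,0,0.2,0,0,0,0,0,0,0.25,0,0,0,0,0])

```text
clock: 17.15
eef_pos: [466.2, -80.2, 40.3]
tool_rot: [-3.141, 0.003, -0.134]
force: [-5.2, 0.8, 4.5]
width: -0.2
gripper_force: 2.9
```

Emit:
jog_arm(increments=[0,0.05,0,0,0,0,0,0,0.1,0,0,0,0,0,0,0.15,0,0,0,0,0])

```text
clock: 17.45
eef_pos: [466.1, -80.2, 40.1]
tool_rot: [-3.141, 0.006, -0.134]
force: [-8.5, 1.6, 5.6]
width: -0.2
gripper_force: 4.0
```

Emit:
jog_arm(increments=[0,0.1,0,0,0,0,0,0,0.2,0,0,0,0,0,0,0.2,0,0,0,0,0])

```text
clock: 17.75
eef_pos: [466.0, -80.2, 40.0]
tool_rot: [-3.141, 0.01, -0.134]
force: [-10.2, 0.6, 8.2]
width: -0.2
gripper_force: 5.3
```

Emit:
jog_arm(increments=[0,-0.5,0,0,0,0,0,0,-1.5,0,0,0,0,0,0,-3.5,0,0,0,0,0,0,-4.3,0,-1,0,0,0,0,-4.3,0,-4,0,0,0,0,-4.3,0,-8,0,0,0,0,-4.3,4,-11,0,0,0,0,-4.3,8,-11,0,0,0,0,-4.3,12,-11,0,0,0,0,-4.3,16,-11,0,0,0,0,-4.3,16,-11,0,0,0])

```text
clock: 18.85
eef_pos: [407.1, -240.7, 151.7]
tool_rot: [3.137, -0.004, -0.143]
force: [-0.7, 0.8, -0.2]
width: 0.2
gripper_force: 0.0
```

Run:
```python
from h import *
print(ctrl.read_state()['eef_pos']);look("pics/t11.png")
a=cv2.imread("pics/top0.png");b=cv2.imread("pics/t11.png")
for im in(a,b):
    g=cv2.cvtColor(im,cv2.COLOR_BGR2HSV)
    m=((g[...,2]>100)&(g[...,1]<60)).astype(np.uint8);M=np.zeros_like(m);M[222:252,378:398]=m[222:252,378:398]
    n,_,st,c=cv2.connectedComponentsWithStats(M)
    for i in range(1,n):
        X=ray("top",*c[i],88)[:2]-AX
        if st[i,4]>3:print(st[i],c[i].round(1),np.hypot(*X).round(1))
```

```text
[ 407.06538924 -240.73069367  151.70738833]
cleat 81 101.0 37.6 [373.1 159. ]
cleat 14 86.0 -48.4 [412.9 165.1]
cleat 90 102.0 127.1 [368.4 202.5]
block 24 60.0 31.4 [383.  167.7]
block 15 59.0 -46.8 [406.5 170.4]
block 214 64.0 172.9 [391.7 202.8]
block 24 76.0 146.1 [380.8 202.9]
[383 232  11  14  71] [387.3 238.6] 178.7
[386 222   4   6  19] [387.9 224.5] 134.0
[383 230  11  12  67] [387.6 234.1] 164.4
```

Run:
```python
from h import *
for f in("top0","t11"):
    g=cv2.cvtColor(cv2.imread(f"pics/{f}.png"),cv2.COLOR_BGR2GRAY);p=g[222:250,383:394];print(f,p.mean(1).round().astype(int),p.max(1))
    w=np.clip(p.astype(float)-150,0,None);v=(w.sum(1)*np.arange(222,250)).sum()/w.sum();u=(w.sum(0)*np.arange(383,394)).sum()/w.sum()
    print(u,v,np.hypot(*(ray("top",u,v,88)[:2]-AX)))
```

```text
top0 [127 113  97  82  71  68  76  80  80  78  80  84  87  88  92 111 137 147
 129  98  85  87  85  80  75  72  67  64] [181 180 169 142  98  74  84  85  83  93 111 120 119 121 124 141 163 160
 150 107 106 116 112  99  83  76  72  66]
390.46101694915257 227.75932203389831 143.54261414699354
t11 [129 120 104  89  81  78  78  82  99 128 150 145 118  93  85  86  87  87
  86  83  78  74  72  73  73  71  66  63] [176 164 136 119 118 110  95  90 117 146 164 162 130 108 109 116 121 119
 116 107  89  79  76  77  78  75  72  67]
386.8425925925926 228.71759259259258 147.89016752079021
```

The plate moved 6.6 px, about 20.5–21 mm, and came up against a hard stop, so the bolt is home. The block is at about 172.5° and the arm is clear, so I'm handing it in.

```bash
python3 -c "
from cell import ctrl
print(ctrl.finish_job())"
```

```text
the job is handed in; nothing more can be done
None
```

The turntable is turned so the uncarved block faces the bolt (about 172.5° against a bolt line of 172.3°), the bolt was pushed about 21 mm to its hard stop, and the job is handed in; no verdict came back.

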